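# Load the transport rack and lock it

### The job

Pack the two aluminium spacer bars for transport: lay each one in the blue lane of the rack that is made to its length, pushed back against the lane's stop. Then push the red grip of the lock slide all the way across to its end stop, so that the hooked gates close over the front ends of both bars. Leave the other things on the table where they are.

Things in the scene. Friction and masses are not known exactly. Their poses are not given: they have to be found in the camera images.
- rack: grey base plate 10 mm thick with two blue lanes, fixed to the table; place and yaw vary. Origin on its underside, midway between the lanes (100 mm apart); the plate spans x -110 to +100, y -140 to +85 mm. x: along the lanes from the open mouths (robot side) to the stops; y left; z up. Lanes are open above, 34 mm wide inside; walls 6 mm thick, 12 mm above the lane floor, start at x = -46 mm.
- short_lane (a point): where the middle of the short bar's underside is when it lies fully home in the short (left) lane: on the lane floor (10 mm above the table), on the centre line, 42.5 mm in front of its back stop (10 mm thick, 26 mm above the floor). Axes as the rack's.
- long_lane (a point): where the middle of the long bar's underside is when it lies fully home in the long (right) lane: on the lane floor (10 mm above the table), on the centre line, 65 mm in front of its back stop (10 mm thick, 26 mm above the floor). Axes as the rack's.
- lock_slide (a joint): travel of the steel lock slide along the rack's +y (to the left), in m: 0 fully open, 0.060 fully locked at the end stop. Starts at 0 to 0.015, gates clear of the lanes. About 3 N of friction, no spring: it stays where it is left. It carries the red grip and both gates, which move together. A bar that sticks out more than 6 mm from home jams a gate.
- lock_grip (a point): centre of the top of the red grip on the lock slide, 57 mm above the table. The grip is an upright block, 20 mm along x, 16 mm along y, its foot 17 mm above the table on the slide's strip; the gates' front faces are 29 mm further along +x. On its right (-y) side, from where it is pushed, only the strip (17 mm high) and an end stop (24 mm) lie. Axes as the rack's.
- short_gate (a point): top of the short lane's gate, 50 mm above the table, mid-width, on the inner (+x) face of its upright. The steel upright is 26 mm wide, 6 mm thick; its hook (5 mm thick, underside 45 mm above the table) reaches 18 mm along +x. Locked, it is centred on the lane, the upright 6 mm in front of a bar that is home, the hook 12 mm over the bar's end, 7 mm above it.
- long_gate (a point): the same point of the long lane's gate, which is just like the other, 100 mm to its right (-y).
- short_bar: square aluminium bar 85 x 28 x 28 mm, loose, about 0.18 kg, lying flat. Origin at the centre of its underside, x along its length, z up.
- long_bar: square aluminium bar 130 x 28 x 28 mm, loose, about 0.27 kg, lying flat; otherwise just like the short bar. Origin at the centre of its underside, x along its length, z up.
- solder_reel: bystander: white solder reel with red flanges, 57 mm wide, 40 mm high; origin under its centre
- terminals: bystander: black terminal box with a red and a yellow post, 55 x 75 x 57 mm; origin under its centre
- tester: bystander: black flat tester with a yellow field, 50 x 100 x 31 mm; origin under its centre
Not all that is in view belongs to the job. Leave any purple look-alike of the long_bar alone. What is shaped like the short_bar but green is not meant.

How it is judged:
On the way, in this order (a step that is already met when the one before it is completed fails the run):
1. both bars lie home in their own lanes while the lock slide is still open (x of short_bar in the frame of short_lane between -0.008 and 0.008 m and y of short_bar in the frame of short_lane between -0.006 and 0.006 m and z of short_bar in the frame of short_lane between -0.004 and 0.004 m and angle between the x axis of short_bar and the x axis of short_lane, either way round below 0.12 rad and x of long_bar in the frame of long_lane between -0.008 and 0.008 m and y of long_bar in the frame of long_lane between -0.006 and 0.006 m and z of long_bar in the frame of long_lane between -0.004 and 0.004 m and angle between the x axis of long_bar and the x axis of long_lane, either way round below 0.12 rad and value of joint lock_slide below 0.03 m), for 0.2 s.
2. the lock slide is at its end stop with both bars still home (x of short_bar in the frame of short_lane between -0.008 and 0.008 m and y of short_bar in the frame of short_lane between -0.006 and 0.006 m and z of short_bar in the frame of short_lane between -0.004 and 0.004 m and angle between the x axis of short_bar and the x axis of short_lane, either way round below 0.12 rad and x of long_bar in the frame of long_lane between -0.008 and 0.008 m and y of long_bar in the frame of long_lane between -0.006 and 0.006 m and z of long_bar in the frame of long_lane between -0.004 and 0.004 m and angle between the x axis of long_bar and the x axis of long_lane, either way round below 0.12 rad and value of joint lock_slide above 0.057 m), for 0.2 s.
At the end, for the whole second after the job is handed in: Short bar in the short lane and long bar in the long lane, each within 8 mm of fully home along the lane, 6 mm across it, 4 mm in height and 0.12 rad in direction, at rest; lock slide within 3 mm of its end stop (all of step 2 and linear speed of each of short_bar, long_bar below 0.02 m/s); the robot touches nothing.
It fails at once if the white solder reel with red flanges is shifted by more than 30 mm (distance of solder_reel from where it was at the start of the episode above 0.03 m).
It fails at once if the black terminal box is shifted by more than 30 mm (distance of terminals from where it was at the start of the episode above 0.03 m).
It fails at once if the black tester is shifted by more than 30 mm (distance of tester from where it was at the start of the episode above 0.03 m).
It also fails if it takes over 67 s, if anything falls off the work surface, if the arm or the gripper's body presses on something with over 40 N, if the wrist force passes 120 N, or if a joint passes its speed limit or range.

### The arm

A 6-joint arm with a two-finger parallel gripper is mounted at the origin on a cart in front of the work surface, level with it; the furniture and walls round the work are solid. World frame = base frame: x ahead of the robot, y to its left, z up, the work surface at z = 0. Lengths are in m, angles in rad, forces in N, time in s.
With the tool pointing down it reaches from about 0.35 to 0.875 m from the base axis. Payload 4.2 kg.
Tool frame: the origin (TCP) lies between the finger pads; the fingertips stand 22 mm ahead of it and the grasp point (between the pads) lies 3 mm ahead of it; z points along the fingers, y is the line along which they close (so a half turn about z gives the same grasp; the last joint's range is limited). The gripper opens to 85 mm and grips with 20 to 120 N. Pads are 22 mm wide; open, the fingers measure 114 mm over their backs; the gripper's body (76 mm by 85 mm) begins 54 mm behind the grasp point. The pads swing forward as they close: fully open they stand 13 mm farther back than shut.
Start: joints at [-0.916, 0.385, 0.008, 0, -1.194, -0.259], TCP at [0.241, -0.577, 0.253] pointing down, gripper open.
Joint ranges: [-3.14, 3.14], [-1.21, 2.06], [-1.07, 1.41], [-3.16, 2.05], [-2.99, -0.16], [-3.1, 3.1]. Speed limits (rad/s): [2.79, 2.79, 3.14, 3.14, 3.14, 3.14].

### API

Orientations are given as [roll, pitch, yaw] about the fixed x, y, z axes, in that order (R = Rz(yaw) Ry(pitch) Rx(roll)).
In Python, from rig import get_obs, read_camera, sign_off gives the robot as it stands. The module is installed in compiled form; this text tells all that it offers.
- The arm moves only by the tool servo_tool, never from a script. Its argument "commands" is a list of rows, each an object with "offset": the shift along the tool's x, y, z in mm, a list of three; "yaw": the turn about the tool's z in rad. In form: [{"offset": [x, y, z], "yaw": yaw}, ...]. A call has 1 to 20 rows; each row shifts and turns the commanded pose from where the row before left it, along the tool's axes as they then stand; what a row does not reach is not made up. A row lasts 1/12 s, in which the tool goes at most 41.7 mm and 7.16 degrees, less where a joint would pass 70% of its speed; a pose out of reach is approached as far as the arm can. A call is refused whole if a number of a shift passes 41.7 or a number of a turn 0.125, either way. A call with a gripper value outside its range is refused whole. "grip" is the opening, from 0 (shut) to 1 (fully open), set as the call begins (left out, the last holds). The fingers move at their own pace and stop on an object; "grip_force" is the grip in N (left out, the last holds). Time passes only in rows, so rows that do not move let the fingers close. It gives the time, the measured TCP pose, the force, the opening and the grip force at its end, in the units of the state.
- get_obs(): the state, without advancing time (a new reading comes with each control period).
- read_camera(name): name is "scene" or "side" or "wrist"; returns a dict with "frame" (480x640x3 uint8, blue, green, red), "fx", "fy", "cx", "cy" (pixels), "dist_coeffs" ([k1, k2, p1, p2, k3] as OpenCV has them; the pictures are not rectified), "position" and "rotation" of the camera in the world; the wrist camera has in their place "hand_eye" (4x4, takes a point from camera to tool coordinates, whose origin is the TCP and whose axes are the flange's). Camera axes: x right, y up, looking along -z (the intrinsics and any distortion apply to the point x, -y, -z); pixel columns grow to the right and rows downward; lengths in m; the calibration is good to about 2 mm. A picture is of the moment at which its call begins: read the wrist's pose just before it. There is no depth.
- sign_off(): hands the job in; it is judged then, once.
The state is a dict: "time_s": time; "joint_pos": joint angles; "joint_velocities": joint speeds; "joint_efforts": joint torques, N m; "position": TCP position; "eef_rot": TCP orientation; "contact_force": force on the tool from outside, world axes, zero at the start; "torque": the same for the moment, N m; "width": finger opening in m; "grasp_force": force on a finger pad.
Only numpy, scipy, OpenCV 4.12 (cv2) and the standard library are available. Lean on these libraries where they do the work, as an engineer would, in place of code of your own. Each camera call takes 0.05 s, during which the arm holds its last target. There are 200 camera calls.

## Working session

There is one attempt and no reset: what is moved stays moved. The work goes in short steps, Python scripts to look and compute and a tool call to move; the robot and the scene stay as the last step left them, time stands still between calls to the robot, and variables do not carry over. Pictures are saved under pics/ and viewed, at most 10 in all, crops included, and the job is handed in when it is done.

Besides the shell and the picture viewer there is one more tool, called by a JSON object that holds its "api" and its "payload", one argument or row to a line. servo_tool: Moves the arm, as the interface text tells. Its arguments: {"type":"object","properties":{"commands":{"type":"array"},"grip":{"type":"number"},"grip_force":{"type":"number"}},"required":["commands"]}

```bash
mkdir -p pics; cat > h.py <<'E'
import numpy as np, cv2
from rig import get_obs, read_camera, sign_off
from scipy.spatial.transform import Rotation as Ro
def cam(name):
    o=get_obs(); c=read_camera(name)
    if name=="wrist":
        T=np.array(c["hand_eye"]); R=Ro.from_euler('xyz',o["eef_rot"]).as_matrix()
        c["rotation"]=R@T[:3,:3]; c["position"]=R@T[:3,3]+np.array(o["position"])
    c["K"]=np.array([[c["fx"],0,c["cx"]],[0,c["fy"],c["cy"]],[0,0,1]])
    return c
def rays(c,px):
    u=cv2.undistortPoints(np.array(px,float).reshape(-1,1,2),c["K"],np.array(c["dist_coeffs"],float)).reshape(-1,2)
    return np.c_[u[:,0],-u[:,1],-np.ones(len(u))]@np.array(c["rotation"]).T
def onz(c,px,z):
    d=rays(c,px); p=np.array(c["position"])
    return p+d*((z-p[2])/d[:,2])[:,None]
def proj(c,P):
    q=(np.array(P,float).reshape(-1,3)-c["position"])@np.array(c["rotation"])
    q=q*[1,-1,-1]
    return cv2.projectPoints(q,np.zeros(3),np.zeros(3),c["K"],np.array(c["dist_coeffs"],float))[0].reshape(-1,2)
E
python3 - <<'E'
from h import *
import pickle
print(get_obs())
for n in ("scene","side","wrist"):
    c=cam(n); pickle.dump(c,open(n+".pkl","wb")); cv2.imwrite(f"pics/{n}0.png",c["frame"]); print(n,c["position"],np.round(c["rotation"],3).tolist(),c["fx"],c["dist_coeffs"])
E
```

```text
{'time_s': 0.0, 'joint_pos': array([-9.16445099e-01,  3.85541062e-01,  6.62232464e-03, -5.21903763e-04,
       -1.19398809e+00, -2.58617583e-01]), 'joint_velocities': array([-0.0004402 , -0.00013634, -0.00057152, -0.00137099, -0.00028538,
        0.00249638]), 'joint_efforts': array([-6.84241277e-04, -3.92288911e+01,  1.88399166e+01,  4.18614998e+00,
       -4.66918369e-03,  3.97118541e-06]), 'position': array([ 0.24075492, -0.57618432,  0.25222611]), 'eef_rot': array([ 3.13942829e+00, -7.10019959e-05, -2.74605148e+00]), 'contact_force': array([-0.24722445,  0.36520402, -0.68629576]), 'torque': array([ 0.01588072, -0.0044052 , -0.00909928]), 'grasp_force': 0.0, 'width': 0.08550476590267143}
scene [-0.01486661 -1.10952043  0.57270008] [1.184, 0.009, -0.477] 485.80942374164516 [-0.05589039  0.          0.          0.          0.        ]
side [0.12796192 1.08121907 0.62255157] [1.13, -0.025, -2.788] 485.0469523907048 [-0.07583448  0.          0.          0.          0.        ]
wrist [ 0.17163042 -0.60599722  0.37288038] [[-0.385, -0.882, -0.271], [0.923, -0.368, -0.115], [0.001, -0.294, 0.956]] 342.6237978069606 [-0.01804598  0.          0.          0.          0.        ]
```

View pics/scene0.png

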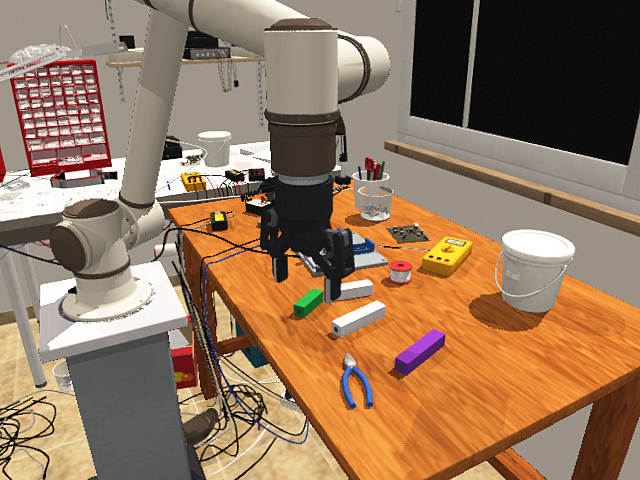

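View pics/side0.png

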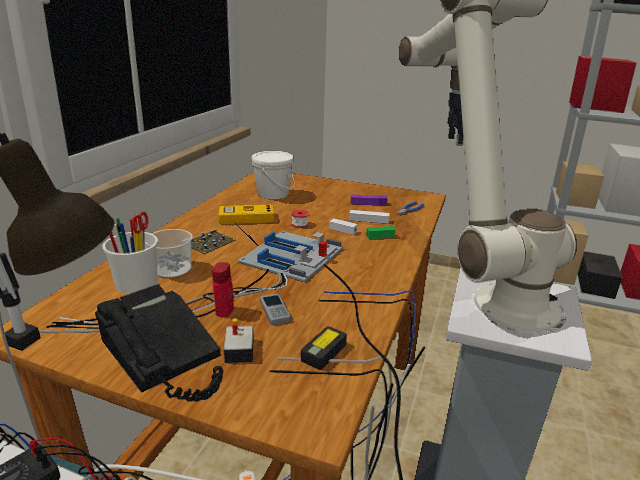

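The scene view shows a green block (308,303), two aluminium bars at (352,291, partly hidden) and (359,319), and a purple one (420,352). In the side view the same objects are the short bar (343,226), long bar (370,216), green block (381,233), purple bar (369,200), reel (300,218) and rack (290,255).

```bash
python3 - <<'E'
s=open('h.py').read()
s=s.replace('    c["K"]','    elif np.ndim(c["rotation"])==1: c["rotation"]=Ro.from_euler("xyz",c["rotation"]).as_matrix()\n    c["K"]',1)
open('h.py','w').write(s)
E
python3 - <<'E'
from h import *
import pickle
for n,P in (("side",dict(short=(343,225),long=(370,215),green=(381,231),purple=(369,199),reel=(300,217),rack_l=(240,261),rack_b=(304,277),rack_r=(342,249),rack_f=(277,233),grip=(323,241))),("scene",dict(short=(352,289),long=(359,317),green=(308,301),purple=(420,350),reel=(400,270)))):
    c=pickle.load(open(n+".pkl","rb")); 
    if np.ndim(c["rotation"])==1:c["rotation"]=Ro.from_euler("xyz",c["rotation"]).as_matrix()
    for k,v in P.items():
        z={"grip":.057,"rack_":.01}.get(k[:5],.02); print(n,k,np.round(onz(c,[v],z)[0],3))
c=pickle.load(open("wrist.pkl","rb"));T=c["hand_eye"];print(np.round(T,4).tolist())
E
```

```text
side short [ 0.519 -0.254  0.02 ]
side long [ 0.462 -0.368  0.02 ]
side green [ 0.399 -0.257  0.02 ]
side purple [ 0.504 -0.514  0.02 ]
side reel [ 0.667 -0.26   0.02 ]
side rack_l [0.708 0.067 0.01 ]
side rack_b [0.517 0.08  0.01 ]
side rack_r [ 0.477 -0.111  0.01 ]
side rack_f [ 0.692 -0.138  0.01 ]
side grip [ 0.513 -0.046  0.057]
scene short [ 0.513 -0.264  0.02 ]
scene long [ 0.463 -0.374  0.02 ]
scene green [ 0.398 -0.265  0.02 ]
scene purple [ 0.503 -0.526  0.02 ]
scene reel [ 0.669 -0.238  0.02 ]
[[-0.0004, 0.9557, 0.2945, 0.0753], [1.0, 0.0002, 0.0007, -0.0006], [0.0006, 0.2945, -0.9557, -0.1205], [0.0, 0.0, 0.0, 1.0]]
```

View pics/wrist0.png

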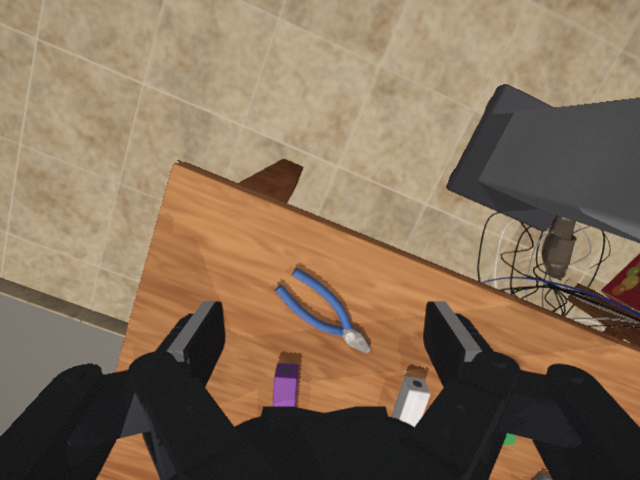

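```bash
cat >> h.py <<'E'
def go(p,yaw=None):
    """print tool turn, then offset (tool axes after the turn) to reach p"""
    o=get_obs(); y0=o["eef_rot"][2]; yaw=y0 if yaw is None else yaw
    t=-((yaw-y0+np.pi)%(2*np.pi)-np.pi)
    R=Ro.from_euler('xyz',[np.pi,0,yaw]).as_matrix()
    print("pos",np.round(o["position"],4),"rot",np.round(o["eef_rot"],4),"turn %.3f"%t,"offset mm",np.round(R.T@(np.array(p)-o["position"])*1000,1), "t",round(o["time_s"],1))
E
python3 -c "
from h import *
go([.58,-.30,.33],-3.24)"
```

```text
pos [ 0.2408 -0.5763  0.2525] rot [ 3.1399e+00 -1.0000e-04 -2.7459e+00] turn 0.494 offset mm [-310.4  308.3  -77.5] t 0.1
```

{"api": "servo_tool", "payload": {
  "commands": [
    {"offset": [0,0,-20],"yaw": 0.12},
    {"offset": [0,0,-20],"yaw": 0.12},
    {"offset": [0,0,-20],"yaw": 0.12},
    {"offset": [0,0,-17],"yaw": 0.12},
    {"offset": [-26,26,0],"yaw": 0.014},
    {"offset": [-26,26,0],"yaw": 0},
    {"offset": [-26,26,0],"yaw": 0},
    {"offset": [-26,26,0],"yaw": 0},
    {"offset": [-26,26,0],"yaw": 0},
    {"offset": [-26,26,0],"yaw": 0},
    {"offset": [-26,26,0],"yaw": 0},
    {"offset": [-26,26,0],"yaw": 0},
    {"offset": [-26,26,0],"yaw": 0},
    {"offset": [-26,26,0],"yaw": 0},
    {"offset": [-26,26,0],"yaw": 0},
    {"offset": [-24,22,0],"yaw": 0},
    {"offset": [0,0,0],"yaw": 0},
    {"offset": [0,0,0],"yaw": 0}
  ]
}}

```text
time_s: 1.65
position: [0.5804, -0.2987, 0.329]
eef_rot: [3.141, -0.002, 3.046]
contact_force: [-0.3, -0.7, 1.0]
width: 0.0854
grasp_force: 0.0
```

```bash
python3 - <<'E'
from h import *
import pickle
c=cam("wrist"); pickle.dump(c,open("w1.pkl","wb")); cv2.imwrite("pics/w1.png",c["frame"])
go([.70,-.05,.33],-3.24)
E
```

```text
pos [ 0.5795 -0.2996  0.3295] rot [ 3.1413e+00 -1.7000e-03  3.0445e+00] turn 0.001 offset mm [-95.4 260.3  -0.5] t 1.7
```

View pics/w1.png

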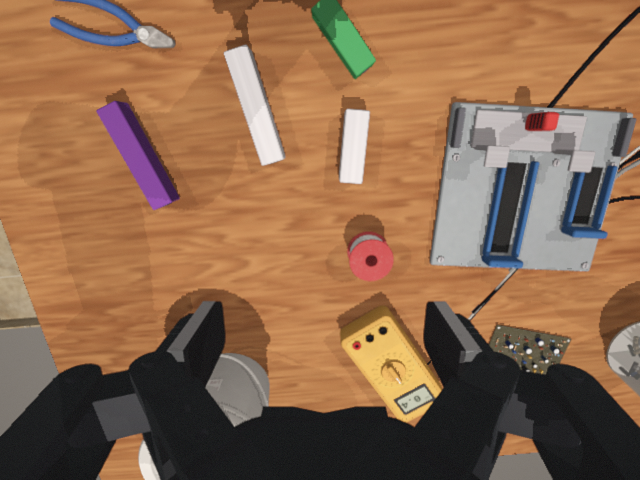

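Candidates: aluminium bars at (253,105) (long) and (354,146) (short). Green (342,38) and purple (137,155) are the look-alikes and are not meant. The rack is on the right, with its long lane at (510,210), short lane at (588,200) and red grip at (541,121). Next I measure and confirm with a crop.

```bash
cat >> h.py <<'E'
def blobs(m,amin=150):
    cs,_=cv2.findContours(m.astype(np.uint8)*255,cv2.RETR_EXTERNAL,cv2.CHAIN_APPROX_NONE)
    return [k for k in cs if cv2.contourArea(k)>amin]
def rect(c,k,z):
    P=onz(c,k.reshape(-1,2),z)[:,:2]
    (x,y),(w,h),a=cv2.minAreaRect((P*1000).astype(np.float32))
    if w<h: w,h,a=h,w,a+90
    a=(a+90)%180-90
    return np.round([x,y,w,h],1),round(np.deg2rad(a),3)
E
python3 - <<'E'
from h import *
import pickle
c=pickle.load(open("w1.pkl","rb")); f=c["frame"]; hsv=cv2.cvtColor(f,cv2.COLOR_BGR2HSV)
for p in [(253,105),(354,140),(354,178),(270,158),(500,220),(525,220),(541,115),(545,128)]: print(p,hsv[p[1],p[0]])
roi=np.zeros(f.shape[:2],bool); roi[30:200,210:400]=1
w=(hsv[...,1]<40)&(hsv[...,2]>195)&roi
for k in blobs(w): print("white",cv2.boundingRect(k),rect(c,k,.028))
b=(hsv[...,0]>100)&(hsv[...,0]<125)&(hsv[...,1]>100)&(hsv[...,2]>60)
roi[:]=0; roi[90:300,425:640]=1
for k in blobs(b&roi): print("blue",cv2.boundingRect(k),rect(c,k,.022))
r=((hsv[...,0]<8)|(hsv[...,0]>172))&(hsv[...,1]>150)&(hsv[...,2]>60)&roi
for k in blobs(r,50): print("red",cv2.boundingRect(k),rect(c,k,.057))
A=cv2.resize(f[30:200,210:400],None,fx=3,fy=3,interpolation=cv2.INTER_CUBIC)
B=cv2.resize(f[90:280,425:640],None,fx=3,fy=3,interpolation=cv2.INTER_CUBIC)
cv2.imwrite("pics/c1.png",A[:, :]);cv2.imwrite("pics/c2.png",B)
E
```

```text
(253, 105) [  7  10 222]
(354, 140) [  7  10 241]
(354, 178) [  8   8 243]
(270, 158) [ 10  10 241]
(500, 220) [10 15 51]
(525, 220) [106 146 169]
(541, 115) [  0 189 105]
(545, 128) [  0 178 196]
white (340, 109, 30, 75) (array([ 521.8, -257.5,   84. ,   27.4]), np.float64(-0.174))
white (224, 47, 59, 118) (array([ 466.5, -369. ,  128.4,   27.3]), np.float64(0.189))
blue (562, 166, 55, 72) (array([619.5,  35.6,  92.9,  60. ]), np.float64(-0.005))
blue (482, 162, 57, 106) (array([627. , -65.7, 138.2,  55.7]), np.float64(-0.079))
red (526, 112, 33, 18) (array([511.4, -54. ,  34.1,  17.6]), np.float64(1.483))
```

View pics/c1.png

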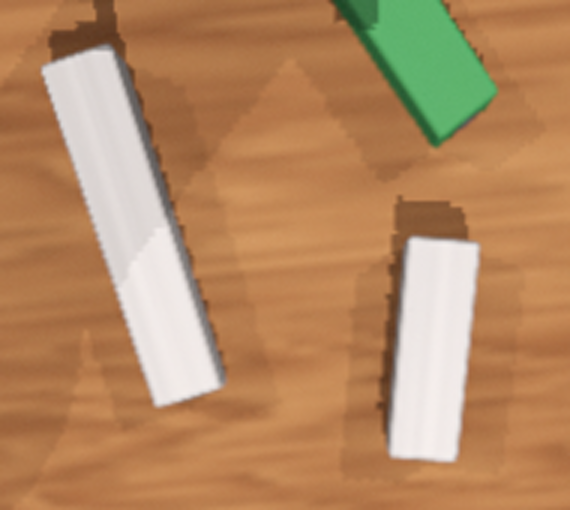

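View pics/c2.png

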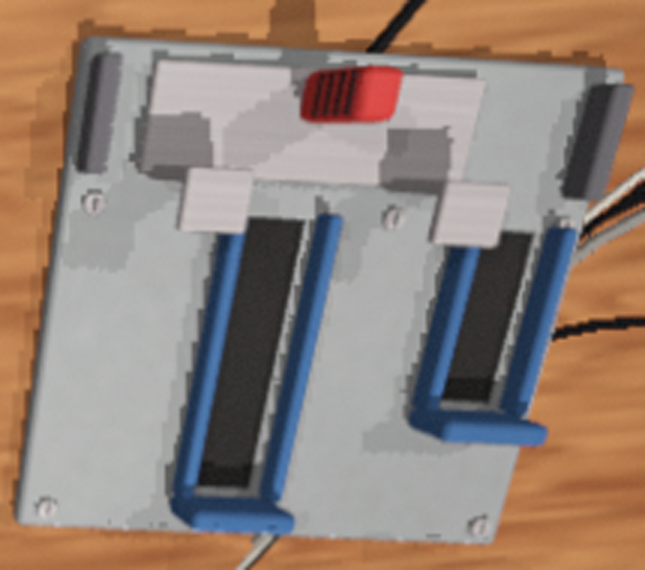

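The crop confirms it: two plain aluminium bars, long on the left and short on the right, with the green one separate. The rack's gates stand clear to the right (-y) of each lane. I pick the short bar first.

```bash
python3 -c "
from h import *
go([.522,-.2575,.036],-.174-np.pi)"
```

```text
pos [ 0.5795 -0.2996  0.3295] rot [ 3.1413e+00 -1.7000e-03  3.0445e+00] turn 0.077 offset mm [ 63.9  31.6 293.5] t 1.7
```

{"api": "servo_tool", "payload": {
  "commands": [
    {"offset": [0,0,0],"yaw": 0.077},
    {"offset": [16,8,30],"yaw": 0},
    {"offset": [16,8,30],"yaw": 0},
    {"offset": [16,8,30],"yaw": 0},
    {"offset": [16,7.6,30],"yaw": 0},
    {"offset": [0,0,30],"yaw": 0},
    {"offset": [0,0,30],"yaw": 0},
    {"offset": [0,0,30],"yaw": 0},
    {"offset": [0,0,25],"yaw": 0},
    {"offset": [0,0,18],"yaw": 0},
    {"offset": [0,0,15],"yaw": 0},
    {"offset": [0,0,15],"yaw": 0},
    {"offset": [0,0,10],"yaw": 0},
    {"offset": [0,0,0],"yaw": 0}
  ],
  "grip": 1.0,
  "grip_force": 40
}}

```text
time_s: 2.87
position: [0.5197, -0.2584, 0.0354]
eef_rot: [3.141, -0.004, 2.964]
contact_force: [-1.1, 0.6, 1.3]
width: 0.0857
grasp_force: 0.0
```

{"api": "servo_tool", "payload": {
  "commands": [
    {"offset": [0,0,0],"yaw": 0},
    {"offset": [0,0,0],"yaw": 0},
    {"offset": [0,0,0],"yaw": 0},
    {"offset": [0,0,0],"yaw": 0},
    {"offset": [0,0,0],"yaw": 0},
    {"offset": [0,0,0],"yaw": 0},
    {"offset": [0,0,0],"yaw": 0},
    {"offset": [0,0,0],"yaw": 0}
  ],
  "grip": 0,
  "grip_force": 40
}}

```text
time_s: 3.53
position: [0.5225, -0.2579, 0.0384]
eef_rot: [-3.141, 0.002, 2.967]
contact_force: [-0.2, 1.6, 5.9]
width: 0.0265
grasp_force: 40.3
```

```bash
python3 -c "
from h import *
for i in range(3): print(get_obs()['position'],get_obs()['contact_force'])
go([.70,-.03,.28],-3.23)"
```

```text
[ 0.52253956 -0.25793173  0.03835919] [-0.18973403  1.6292409   5.91044296]
[ 0.52253956 -0.25793173  0.03835919] [-0.18973403  1.6292409   5.91044296]
[ 0.52253956 -0.25793173  0.03835919] [-0.18973403  1.6292409   5.91044296]
pos [ 0.5225 -0.2579  0.0384] rot [-3.1413e+00  1.7000e-03  2.9670e+00] turn -0.086 offset mm [-156.6  242.7 -241.6] t 3.5
```

{"api": "servo_tool", "payload": {
  "commands": [
    {"offset": [0,0,-15],"yaw": 0},
    {"offset": [0,0,-25],"yaw": 0},
    {"offset": [0,0,-40],"yaw": 0},
    {"offset": [0,0,-40],"yaw": 0},
    {"offset": [0,0,-40],"yaw": -0.043},
    {"offset": [0,0,-40],"yaw": -0.043},
    {"offset": [-15,24,-40],"yaw": 0},
    {"offset": [-16,24,0],"yaw": 0},
    {"offset": [-16,24,0],"yaw": 0},
    {"offset": [-16,24,0],"yaw": 0},
    {"offset": [-16,24,0],"yaw": 0},
    {"offset": [-16,24,0],"yaw": 0},
    {"offset": [-16,24,0],"yaw": 0},
    {"offset": [-16,24,0],"yaw": 0},
    {"offset": [-15,25,0],"yaw": 0},
    {"offset": [-15,25,0],"yaw": 0},
    {"offset": [0,0,0],"yaw": 0},
    {"offset": [0,0,0],"yaw": 0},
    {"offset": [0,0,0],"yaw": 0}
  ]
}}

```text
time_s: 5.12
position: [0.6966, -0.0342, 0.27]
eef_rot: [-3.141, -0.003, 3.053]
contact_force: [-0.0, 0.0, -1.3]
width: 0.0264
grasp_force: 39.9
```

```bash
python3 - <<'E'
from h import *
import pickle
c=cam("wrist"); pickle.dump(c,open("w2.pkl","wb")); cv2.imwrite("pics/w2.png",c["frame"])
go([.70,-.03,.28],-3.23)
print(get_obs()["contact_force"],get_obs()["width"])
E
```

```text
pos [ 0.6965 -0.0347  0.2706] rot [-3.1413e+00 -1.7000e-03  3.0518e+00] turn -0.001 offset mm [-3.1  5.  -9.4] t 5.2
[-0.19304815 -0.15953743 -1.40017536] 0.026751237019823494
```

View pics/w2.png

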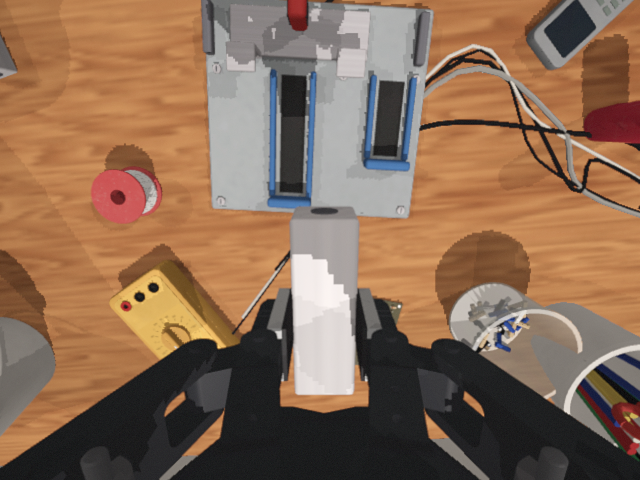

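The bar is held straight between the pads, top face about (325,300). The rack is in view: long lane floor (292,135), short lane floor (390,118), stops at (290,202) and (388,164).

```bash
cat > rack.py <<'E'
from h import *
import pickle,sys
c=pickle.load(open(sys.argv[1],"rb")); f=c["frame"]; hsv=cv2.cvtColor(f,cv2.COLOR_BGR2HSV)
roi=np.zeros(f.shape[:2],bool); roi[0:215,205:440]=1
H,S,V=[hsv[...,i].astype(int) for i in range(3)]
k3=np.ones((3,3),np.uint8)
blk=cv2.morphologyEx(((V<75)&(S<110)&roi).astype(np.uint8),cv2.MORPH_OPEN,k3)
for k in blobs(blk>0,400): print("black",cv2.boundingRect(k),rect(c,k,.010))
blu=(H>100)&(H<125)&(S>100)&(V>60)&roi
for k in blobs(blu): print("blue",cv2.boundingRect(k),"z22",rect(c,k,.022),"z36",rect(c,k,.036))
pl=(S<45)&(V>90)&roi
for k in blobs(pl,3000): print("plate",cv2.boundingRect(k),rect(c,k,.010))
for row in (100,120,140,160,180):
    r=[]; 
    for col in range(206,439):
        if blu[row,col]!=blu[row,col+1]: r.append(col+.5)
    if r: P=onz(c,[(q,row) for q in r],.022); print(row,r,np.round(P[:,:2]*1000,1).tolist())
E
python3 rack.py w2.pkl; python3 - <<'E'
from h import *
import pickle
c=pickle.load(open("w2.pkl","rb")); f=c["frame"]; hsv=cv2.cvtColor(f,cv2.COLOR_BGR2HSV)
for row in (230,250,270): print(row,[tuple(int(v) for v in f[row,q]) for q in (286,290,294,298,350,354,358,362)])
for r in (203,206,209,212,215,218,221): print(r,f[r,310].tolist())
for r in (388,391,394,397,400): print(r,f[r,325].tolist())
E
```

```text
black (373, 81, 31, 76) (array([610.8,  40. ,  74.1,  25.9]), np.float64(-0.136))
black (280, 75, 27, 118) (array([618.7, -61.6, 119.5,  25.7]), np.float64(-0.135))
blue (364, 75, 52, 96) z22 (array([616.2,  40. ,  90.4,  48.5]), np.float64(-0.139)) z36 (array([616.4,  37.4,  87. ,  46.7]), np.float64(-0.139))
blue (268, 70, 48, 138) z22 (array([625. , -62.8, 136.5,  45.9]), np.float64(-0.151)) z36 (array([624.9, -61.5, 131.3,  44.1]), np.float64(-0.151))
plate (206, 0, 234, 215) (array([602.4, -29.3, 237.8, 210.6]), np.float64(1.429))
100 [269.5, 275.5, 309.5, 314.5, 368.5, 373.5, 407.5, 413.5] [[582.1, -79.6], [582.7, -73.6], [585.8, -39.6], [586.2, -34.6], [591.0, 19.3], [591.5, 24.3], [594.4, 58.3], [594.9, 64.3]]
120 [269.5, 275.5, 308.5, 313.5, 366.5, 372.5, 404.5, 411.5] [[601.0, -82.1], [601.6, -76.0], [604.6, -42.5], [605.0, -37.5], [609.8, 16.3], [610.4, 22.4], [613.2, 54.9], [613.8, 62.0]]
140 [269.5, 274.5, 307.5, 312.5, 365.5, 370.5, 402.5, 408.5] [[620.4, -84.7], [620.9, -79.6], [624.0, -45.6], [624.5, -40.4], [629.3, 14.2], [629.8, 19.3], [632.7, 52.3], [633.2, 58.5]]

[... 236 characters left out ...]
[661.7, -84.9], [664.7, -50.8], [665.2, -45.5]]
230 [(80, 127, 189), (131, 137, 149), (161, 163, 169), (159, 161, 168), (161, 163, 170), (161, 163, 169), (133, 141, 157), (91, 142, 203)]
250 [(87, 138, 198), (112, 115, 122), (160, 161, 168), (160, 160, 167), (161, 163, 170), (159, 160, 167), (117, 134, 168), (88, 137, 197)]
270 [(87, 136, 198), (105, 138, 185), (226, 228, 235), (233, 235, 241), (160, 162, 169), (157, 159, 165), (103, 139, 191), (92, 142, 202)]
203 [132, 97, 73]
206 [134, 125, 122]
209 [118, 119, 126]
212 [118, 118, 124]
215 [127, 131, 136]
218 [133, 135, 140]
221 [159, 161, 167]
388 [217, 219, 226]
391 [217, 219, 226]
394 [193, 202, 219]
397 [78, 126, 188]
400 [76, 123, 183]
```

```bash
python3 - <<'E'
from h import *
import pickle
c=pickle.load(open("w2.pkl","rb")); o=get_obs()
px=[(324,219.5),(325,395),(290,232),(358.5,232),(293,385),(356,385)]
P=onz(c,px,o["position"][2]-.009)
R=Ro.from_euler('xyz',o["eef_rot"]).as_matrix()
print(np.round((P-o["position"])@R*1000,1).tolist(), c["cx"],c["cy"])
th=-.142; u=np.array([np.cos(th),np.sin(th)]); v=np.array([-u[1],u[0]])
for n,uu,vv in (("short",.5955,.1252),("long",.6185,.0252)):
    for du in (0,-.004):
        t=u*(uu+du)+v*vv; print(n,du,t); go([*t,.10],th-np.pi)
E
```

```text
[[43.9, -0.1, 9.1], [-38.6, 0.4, 8.9], [38.9, -13.4, 9.1], [38.9, 13.4, 9.1], [-33.1, -14.2, 8.9], [-33.1, 14.4, 8.9]] 323.91135788820964 241.04081028437514
short 0 [0.60722496 0.03966275]
pos [ 0.6965 -0.0347  0.2706] rot [-3.1413e+00 -1.7000e-03  3.0518e+00] turn 0.052 offset mm [ 98.9  61.  170.6] t 5.2
short -0.004 [0.60326522 0.04022884]
pos [ 0.6965 -0.0347  0.2706] rot [-3.1413e+00 -1.7000e-03  3.0518e+00] turn 0.052 offset mm [102.9  61.  170.6] t 5.2
long 0 [ 0.61584114 -0.06258578]
pos [ 0.6965 -0.0347  0.2706] rot [-3.1413e+00 -1.7000e-03  3.0518e+00] turn 0.052 offset mm [ 75.9 -39.  170.6] t 5.2
long -0.004 [ 0.6118814  -0.06201969]
pos [ 0.6965 -0.0347  0.2706] rot [-3.1413e+00 -1.7000e-03  3.0518e+00] turn 0.052 offset mm [ 79.9 -39.  170.6] t 5.2
```

{"api": "servo_tool", "payload": {
  "commands": [
    {"offset": [10,6,0],"yaw": 0.052},
    {"offset": [20,12,0],"yaw": 0},
    {"offset": [20,12,20],"yaw": 0},
    {"offset": [20,12,30],"yaw": 0},
    {"offset": [20,12,35],"yaw": 0},
    {"offset": [10.4,7.5,35],"yaw": 0},
    {"offset": [0,0,35],"yaw": 0},
    {"offset": [0,0,15],"yaw": 0},
    {"offset": [0,0,0],"yaw": 0},
    {"offset": [0,0,0],"yaw": 0},
    {"offset": [0,0,0],"yaw": 0}
  ]
}}

```text
time_s: 6.08
position: [0.6076, 0.0397, 0.1037]
eef_rot: [3.141, 0.004, 3.0]
contact_force: [1.0, -1.8, -1.8]
width: 0.027
grasp_force: 39.9
```

```bash
python3 - <<'E'
from h import *
import pickle
c=cam("wrist"); pickle.dump(c,open("w3.pkl","wb")); cv2.imwrite("pics/w3.png",c["frame"])
go([.6057,.0401,.047],-.142-np.pi)
E
```

```text
pos [0.6078 0.0399 0.104 ] rot [3.1401 0.0042 2.9999] turn 0.000 offset mm [ 2.1 -0.1 57. ] t 6.1
```

View pics/w3.png

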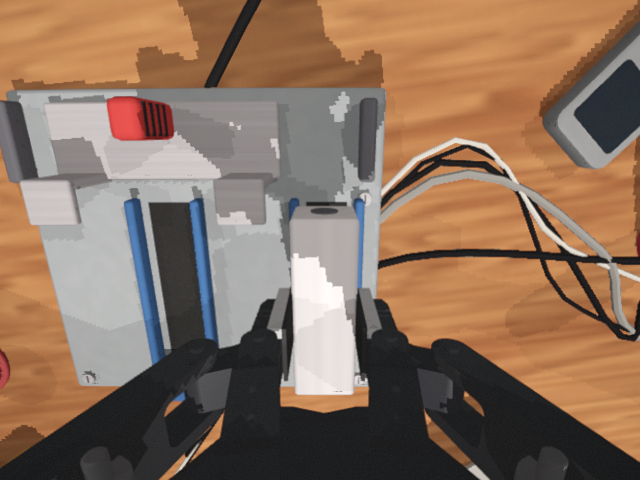

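The bar is above the short lane; the wall fronts show at about (294,203) and (360,203), either side of it. I measure the lateral offset numerically.

```bash
python3 - <<'E'
from h import *
import pickle
c=pickle.load(open("w3.pkl","rb")); f=c["frame"]; hsv=cv2.cvtColor(f,cv2.COLOR_BGR2HSV); o=get_obs()
H,S,V=[hsv[...,i].astype(int) for i in range(3)]
b=(H>100)&(H<125)&(S>100)&(V>60)
R=Ro.from_euler('xyz',o["eef_rot"]).as_matrix()
def T(px,z): return np.round(((onz(c,px,z)-o["position"])@R*1000)[:,:2],1).tolist()
for row in (198,200,202,204,206,230,260):
    q=[i+.5 for i in range(120,400) if b[row,i]!=b[row,i+1]]
    print(row,q,T([(i,row) for i in q],.022) if q else "")
rr=[r for r in range(185,230) if b[r,360]]; print("wall start rows right",rr[:1],T([(360,rr[0])],.022) if rr else "")
r=((H<8)|(H>172))&(S>150)&(V>60)
for k in blobs(r[:200,60:250],200): print(cv2.boundingRect(k))
E
```

```text
198 [293.5, 295.5, 357.5, 358.5] [[39.6, -19.0], [39.6, -17.8], [39.6, 19.0], [39.6, 19.6]]
200 [128.5, 139.5, 193.5, 201.5, 290.5, 297.5, 354.5, 361.5] [[38.6, -117.9], [38.6, -111.2], [38.5, -78.8], [38.5, -74.0], [38.4, -20.9], [38.4, -16.7], [38.4, 17.3], [38.4, 21.4]]
202 [124.5, 139.5, 189.5, 202.5, 289.5, 298.5, 354.5, 363.5] [[37.4, -120.5], [37.4, -111.4], [37.3, -81.3], [37.3, -73.5], [37.2, -21.5], [37.2, -16.1], [37.2, 17.3], [37.2, 22.7]]
204 [123.5, 139.5, 188.5, 202.5, 288.5, 298.5, 353.5, 363.5] [[36.2, -121.3], [36.2, -111.6], [36.1, -82.0], [36.1, -73.6], [36.0, -22.1], [36.0, -16.1], [36.0, 16.7], [36.0, 22.7]]
206 [124.5, 140.5, 188.5, 202.5, 288.5, 295.5, 353.5, 363.5] [[35.0, -120.9], [35.0, -111.2], [34.9, -82.2], [34.9, -73.8], [34.8, -22.2], [34.8, -18.0], [34.8, 16.7], [34.8, 22.7]]
230 [128.5, 143.5, 191.5, 205.5, 359.5, 362.5] [[20.0, -121.1], [20.0, -111.7], [20.0, -82.1], [20.0, -73.5], [19.9, 20.8], [19.9, 22.6]]
260 [133.5, 148.5, 195.5, 208.5, 358.5, 361.5] [[0.4, -121.2], [0.4, -111.7], [0.4, -81.8], [0.4, -73.6], [0.3, 20.8], [0.3, 22.6]]
wall start rows right [199] [[39.0, 20.5]]
(47, 97, 67, 43)
```

{"api": "servo_tool", "payload": {
  "commands": [
    {"offset": [0,0.3,15],"yaw": 0},
    {"offset": [0,0,15],"yaw": 0},
    {"offset": [0,0,10],"yaw": 0},
    {"offset": [0,0,6],"yaw": 0},
    {"offset": [0,0,4],"yaw": 0},
    {"offset": [0,0,3],"yaw": 0},
    {"offset": [0,0,2],"yaw": 0},
    {"offset": [0,0,0],"yaw": 0},
    {"offset": [0,0,0],"yaw": 0}
  ]
}}

```text
time_s: 6.88
position: [0.6068, 0.0406, 0.0484]
eef_rot: [3.141, 0.001, 3.001]
contact_force: [-3.3, -0.1, 6.0]
width: 0.027
grasp_force: 40.8
```

{"api": "servo_tool", "payload": {
  "commands": [
    {"offset": [-1,0,0],"yaw": 0},
    {"offset": [-1,0,0],"yaw": 0},
    {"offset": [-1,0,0],"yaw": 0},
    {"offset": [-1,0,0],"yaw": 0},
    {"offset": [0,0,0],"yaw": 0}
  ]
}}

```text
time_s: 7.3
position: [0.6093, 0.04, 0.0484]
eef_rot: [-3.141, -0.002, 3.001]
contact_force: [-6.3, 1.0, 8.9]
width: 0.0267
grasp_force: 41.2
```

{"api": "servo_tool", "payload": {
  "commands": [
    {"offset": [-1,0,0],"yaw": 0},
    {"offset": [-1,0,0],"yaw": 0},
    {"offset": [0,0,0],"yaw": 0}
  ]
}}

```text
time_s: 7.55
position: [0.6097, 0.0399, 0.0484]
eef_rot: [-3.14, -0.005, 3.0]
contact_force: [-10.1, 3.6, 13.9]
width: 0.0269
grasp_force: 41.6
```

{"api": "servo_tool", "payload": {
  "commands": [
    {"offset": [0,0,0],"yaw": 0},
    {"offset": [0,0,0],"yaw": 0},
    {"offset": [0,0,0],"yaw": 0},
    {"offset": [0,0,0],"yaw": 0},
    {"offset": [0,0,-10],"yaw": 0},
    {"offset": [0,0,-20],"yaw": 0},
    {"offset": [0,0,-35],"yaw": 0},
    {"offset": [0,0,-40],"yaw": 0},
    {"offset": [0,0,-40],"yaw": 0},
    {"offset": [0,0,0],"yaw": 0},
    {"offset": [0,0,0],"yaw": 0}
  ],
  "grip": 0.6
}}

```text
time_s: 8.47
position: [0.6139, 0.04, 0.1959]
eef_rot: [3.138, 0.007, 3.0]
contact_force: [-1.1, 0.1, -0.9]
width: 0.0515
grasp_force: 0.0
```

```bash
python3 -c "
from h import *
go([.4665,-.369,.036],.189-np.pi)"
```

```text
pos [0.6139 0.04   0.1959] rot [3.1383 0.0075 3.0004] turn -0.330 offset mm [ 221.7 -374.   159.9] t 8.5
```

{"api": "servo_tool", "payload": {
  "commands": [
    {"offset": [0,0,0],"yaw": -0.11},
    {"offset": [0,0,0],"yaw": -0.11},
    {"offset": [0,0,0],"yaw": -0.11},
    {"offset": [10,-17,0],"yaw": 0},
    {"offset": [19,-32,0],"yaw": 0},
    {"offset": [19,-32,0],"yaw": 0},
    {"offset": [19,-32,0],"yaw": 0},
    {"offset": [19,-32,0],"yaw": 0},
    {"offset": [19,-32,0],"yaw": 0},
    {"offset": [19,-32,0],"yaw": 0},
    {"offset": [19,-32,0],"yaw": 0},
    {"offset": [19,-32,0],"yaw": 0},
    {"offset": [19,-32,0],"yaw": 0},
    {"offset": [19,-32,0],"yaw": 0},
    {"offset": [15,-25,0],"yaw": 0},
    {"offset": [7,-12,0],"yaw": 0},
    {"offset": [0,0,0],"yaw": 0}
  ],
  "grip": 1.0
}}

```text
time_s: 9.88
position: [0.4627, -0.3715, 0.1903]
eef_rot: [3.14, -0.002, -2.957]
contact_force: [0.2, 0.3, -0.0]
width: 0.0853
grasp_force: 0.0
```

```bash
python3 -c "
from h import *
go([.4665,-.369,.038],.189-np.pi)"
```

```text
pos [ 0.4627 -0.3715  0.1903] rot [ 3.1403e+00 -2.0000e-03 -2.9570e+00] turn -0.004 offset mm [ -4.2   1.8 152.3] t 9.9
```

{"api": "servo_tool", "payload": {
  "commands": [
    {"offset": [-4,1.8,20],"yaw": 0},
    {"offset": [0,0,35],"yaw": 0},
    {"offset": [0,0,35],"yaw": 0},
    {"offset": [0,0,25],"yaw": 0},
    {"offset": [0,0,18],"yaw": 0},
    {"offset": [0,0,12],"yaw": 0},
    {"offset": [0,0,7],"yaw": 0},
    {"offset": [0,0,0],"yaw": 0},
    {"offset": [0,0,0],"yaw": 0}
  ]
}}

```text
time_s: 10.63
position: [0.4684, -0.3663, 0.0397]
eef_rot: [3.142, -0.0, -2.952]
contact_force: [-0.3, -0.1, 0.4]
width: 0.0853
grasp_force: 0.0
```

{"api": "servo_tool", "payload": {
  "commands": [
    {"offset": [0,0,0],"yaw": 0},
    {"offset": [0,0,0],"yaw": 0},
    {"offset": [0,0,0],"yaw": 0},
    {"offset": [0,0,0],"yaw": 0},
    {"offset": [0,0,0],"yaw": 0},
    {"offset": [0,0,0],"yaw": 0},
    {"offset": [0,0,0],"yaw": 0},
    {"offset": [0,0,0],"yaw": 0}
  ],
  "grip": 0,
  "grip_force": 40
}}

```text
time_s: 11.3
position: [0.4685, -0.3672, 0.0406]
eef_rot: [-3.14, 0.001, -2.952]
contact_force: [-0.3, 0.4, 5.1]
width: 0.0269
grasp_force: 40.4
```

```bash
python3 -c "
from h import *
go([.6118,-.0615,.2],-.142-np.pi)"
```

```text
pos [ 0.4685 -0.3672  0.0406] rot [-3.1404e+00  1.1000e-03 -2.9525e+00] turn 0.331 offset mm [ -98.6  322.9 -159.4] t 11.3
```

{"api": "servo_tool", "payload": {
  "commands": [
    {"offset": [0,0,-15],"yaw": 0},
    {"offset": [0,0,-30],"yaw": 0},
    {"offset": [0,0,-40],"yaw": 0},
    {"offset": [0,0,-40],"yaw": 0.11},
    {"offset": [0,0,-35],"yaw": 0.11},
    {"offset": [0,0,0],"yaw": 0.111},
    {"offset": [-6,18,0],"yaw": 0},
    {"offset": [-9,30,0],"yaw": 0},
    {"offset": [-9,30,0],"yaw": 0},
    {"offset": [-9,30,0],"yaw": 0},
    {"offset": [-9,30,0],"yaw": 0},
    {"offset": [-9,30,0],"yaw": 0},
    {"offset": [-9,30,0],"yaw": 0},
    {"offset": [-9,30,0],"yaw": 0},
    {"offset": [-9,30,0],"yaw": 0},
    {"offset": [-9,30,0],"yaw": 0},
    {"offset": [-7,20,0],"yaw": 0},
    {"offset": [-5,15,0],"yaw": 0},
    {"offset": [0,0,0],"yaw": 0},
    {"offset": [0,0,0],"yaw": 0}
  ]
}}

```text
time_s: 12.97
position: [0.6112, -0.0606, 0.1983]
eef_rot: [-3.141, -0.003, 3.0]
contact_force: [0.1, -0.3, -2.2]
width: 0.0271
grasp_force: 40.3
```

```bash
python3 -c "
from h import *
go([.6118,-.0615,.106],-.142-np.pi)"
```

```text
pos [ 0.6112 -0.0606  0.1983] rot [-3.1413e+00 -2.8000e-03  3.0001e+00] turn 0.001 offset mm [-0.7 -0.8 92.3] t 13.0
```

{"api": "servo_tool", "payload": {
  "commands": [
    {"offset": [-0.7,-0.8,20],"yaw": 0},
    {"offset": [0,0,30],"yaw": 0},
    {"offset": [0,0,25],"yaw": 0},
    {"offset": [0,0,17],"yaw": 0},
    {"offset": [0,0,0],"yaw": 0},
    {"offset": [0,0,0],"yaw": 0},
    {"offset": [0,0,0],"yaw": 0}
  ]
}}

```text
time_s: 13.55
position: [0.6131, -0.0628, 0.109]
eef_rot: [3.142, 0.002, 2.999]
contact_force: [1.0, 0.4, -3.3]
width: 0.0266
grasp_force: 40.3
```

```bash
cat > chk.py <<'E'
from h import *
import pickle,sys
c=cam("wrist"); cv2.imwrite(f"pics/{sys.argv[1]}.png",c["frame"]); pickle.dump(c,open(sys.argv[1]+".pkl","wb"))
f=c["frame"]; hsv=cv2.cvtColor(f,cv2.COLOR_BGR2HSV); o=get_obs()
H,S,V=[hsv[...,i].astype(int) for i in range(3)]
b=(H>100)&(H<125)&(S>100)&(V>60)
R=Ro.from_euler('xyz',o["eef_rot"]).as_matrix()
def T(px,z): return np.round(((onz(c,px,z)-o["position"])@R*1000)[:,:2],1).tolist()
print(np.round(o["position"],4),np.round(o["eef_rot"],3),o["contact_force"])
E
cat > long.py <<'E'
from chk import *
for row in range(150,215,6):
    q=[i+.5 for i in range(230,480) if b[row,i]!=b[row,i+1]]
    print(row,q,T([(i,row) for i in q],.022) if q else "")
E
python3 long.py w4
```

```text
[ 0.6134 -0.0625  0.1095] [3.141e+00 3.000e-03 2.999e+00] [ 0.07902734 -0.20005342 -2.69420343]
150 [] 
156 [] 
162 [] 
168 [360.5, 364.5, 459.5, 464.5] [[56.8, 20.7], [56.8, 23.1], [56.9, 79.8], [56.9, 82.8]]
174 [359.5, 365.5, 458.5, 464.5] [[53.3, 20.2], [53.3, 23.8], [53.4, 79.6], [53.4, 83.2]]
180 [359.5, 364.5, 457.5, 463.5] [[49.8, 20.3], [49.8, 23.3], [49.8, 79.4], [49.8, 83.0]]
186 [359.5, 364.5, 454.5, 463.5] [[46.2, 20.5], [46.2, 23.5], [46.2, 78.0], [46.2, 83.5]]
192 [359.5, 364.5, 448.5, 449.5, 450.5, 462.5] [[42.5, 20.6], [42.5, 23.6], [42.6, 74.7], [42.6, 75.3], [42.6, 76.0], [42.6, 83.3]]
198 [359.5, 364.5, 447.5, 450.5, 451.5, 461.5] [[38.8, 20.7], [38.8, 23.7], [38.9, 74.5], [38.9, 76.4], [38.9, 77.0], [38.9, 83.1]]
204 [359.5, 364.5, 447.5, 460.5] [[35.1, 20.8], [35.1, 23.8], [35.2, 74.9], [35.2, 82.9]]
210 [358.5, 363.5, 446.5, 460.5] [[31.4, 20.3], [31.4, 23.4], [31.4, 74.7], [31.4, 83.4]]
```

View pics/w4.png

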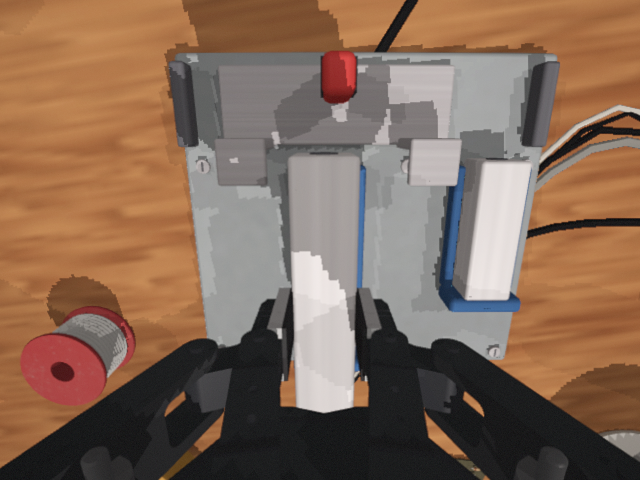

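The short bar lies home against its stop (front end at 505,160). The long bar is over its lane, needing about +0.6 mm sideways and standing about 5 mm short of home. I lower it, then slide it back.

{"api": "servo_tool", "payload": {
  "commands": [
    {"offset": [0,0.6,15],"yaw": 0},
    {"offset": [0,0,15],"yaw": 0},
    {"offset": [0,0,10],"yaw": 0},
    {"offset": [0,0,8],"yaw": 0},
    {"offset": [0,0,5],"yaw": 0},
    {"offset": [0,0,3],"yaw": 0},
    {"offset": [0,0,2],"yaw": 0},
    {"offset": [0,0,0],"yaw": 0},
    {"offset": [0,0,0],"yaw": 0}
  ]
}}

```text
time_s: 14.35
position: [0.6128, -0.0614, 0.0506]
eef_rot: [3.141, 0.001, 3.0]
contact_force: [-0.8, 0.0, 0.9]
width: 0.0265
grasp_force: 40.7
```

{"api": "servo_tool", "payload": {
  "commands": [
    {"offset": [-1,0,0],"yaw": 0},
    {"offset": [-1,0,0],"yaw": 0},
    {"offset": [-1,0,0],"yaw": 0},
    {"offset": [0,0,0],"yaw": 0}
  ]
}}

```text
time_s: 14.68
position: [0.6147, -0.0619, 0.0506]
eef_rot: [-3.141, -0.002, 2.999]
contact_force: [-4.3, 1.7, 5.4]
width: 0.0267
grasp_force: 41.2
```

{"api": "servo_tool", "payload": {
  "commands": [
    {"offset": [-1,0,0],"yaw": 0},
    {"offset": [-1,0,0],"yaw": 0},
    {"offset": [0,0,0],"yaw": 0}
  ]
}}

```text
time_s: 14.93
position: [0.6166, -0.0623, 0.0506]
eef_rot: [-3.141, -0.002, 2.999]
contact_force: [-4.6, 1.6, 4.3]
width: 0.0269
grasp_force: 41.2
```

{"api": "servo_tool", "payload": {
  "commands": [
    {"offset": [-1,0,0],"yaw": 0},
    {"offset": [-1,0,0],"yaw": 0},
    {"offset": [0,0,0],"yaw": 0}
  ]
}}

```text
time_s: 15.18
position: [0.6186, -0.0626, 0.0506]
eef_rot: [-3.141, -0.002, 2.999]
contact_force: [-4.8, 0.6, 5.1]
width: 0.0269
grasp_force: 41.2
```

{"api": "servo_tool", "payload": {
  "commands": [
    {"offset": [-1,0,0],"yaw": 0},
    {"offset": [-1,0,0],"yaw": 0},
    {"offset": [0,0,0],"yaw": 0}
  ]
}}

```text
time_s: 15.43
position: [0.6193, -0.0628, 0.0506]
eef_rot: [-3.141, -0.005, 2.999]
contact_force: [-6.8, 2.0, 7.4]
width: 0.027
grasp_force: 41.5
```

{"api": "servo_tool", "payload": {
  "commands": [
    {"offset": [-1,0,0],"yaw": 0},
    {"offset": [-1,0,0],"yaw": 0},
    {"offset": [0,0,0],"yaw": 0}
  ]
}}

```text
time_s: 15.68
position: [0.6194, -0.0628, 0.0506]
eef_rot: [-3.14, -0.009, 2.999]
contact_force: [-11.8, 3.9, 10.9]
width: 0.027
grasp_force: 41.9
```

{"api": "servo_tool", "payload": {
  "commands": [
    {"offset": [1,0,0],"yaw": 0},
    {"offset": [0,0,0],"yaw": 0},
    {"offset": [0,0,0],"yaw": 0},
    {"offset": [0,0,0],"yaw": 0},
    {"offset": [0,0,-10],"yaw": 0},
    {"offset": [0,0,-20],"yaw": 0},
    {"offset": [0,0,-40],"yaw": 0},
    {"offset": [-10,0,-40],"yaw": 0},
    {"offset": [-30,0,-40],"yaw": 0},
    {"offset": [-20,0,0],"yaw": 0},
    {"offset": [0,0,0],"yaw": 0},
    {"offset": [0,0,0],"yaw": 0},
    {"offset": [0,0,0],"yaw": 0}
  ],
  "grip": 0.6
}}

```text
time_s: 16.77
position: [0.6761, -0.0707, 0.1926]
eef_rot: [-3.141, -0.001, 2.999]
contact_force: [0.8, -0.3, -0.8]
width: 0.051
grasp_force: 0.0
```

```bash
cat > fin.py <<'E'
from chk import *
roi=np.zeros(H.shape,bool); roi[:330,130:560]=1
r=((H<8)|(H>172))&(S>150)&(V>60)&roi
for k in blobs(r,150):
    print("red",cv2.boundingRect(k),rect(c,k,.057), "tool",T(cv2.boxPoints(cv2.minAreaRect(k)),.057))
th=-.142; u=np.array([np.cos(th),np.sin(th)]); v=np.array([-u[1],u[0]])
w=(S<30)&(V>150)&roi
for k in blobs(w,800):
    q,a=rect(c,k,.038); print("white",cv2.boundingRect(k),q,a,"uv",np.round([q[:2]@u,q[:2]@v],1))
E
python3 fin.py w5
```

```text
[ 0.6759 -0.0707  0.1925] [-3.141e+00 -2.000e-03  2.999e+00] [ 0.05958326  0.44465489 -0.5063229 ]
red (130, 202, 39, 33) (array([ 639.7, -199.4,   36.1,   10.2]), np.float64(0.707)) tool [[25.4, -149.5], [32.8, -142.6], [9.3, -115.5], [1.6, -122.3]]
red (321, 0, 24, 24) (array([525.3, -44.1,  14.9,  13.2]), np.float64(1.428)) tool [[159.2, -2.5], [159.2, 12.4], [145.9, 12.6], [145.9, -2.5]]
white (305, 65, 38, 171) [616.5 -62.8 128.9  28.2] -0.141 uv [619.2  25.1]
white (218, 0, 342, 277) [620.7 -16.6 251.4 207.8] 1.428 uv [616.8  71.4]
```

View pics/w5.png

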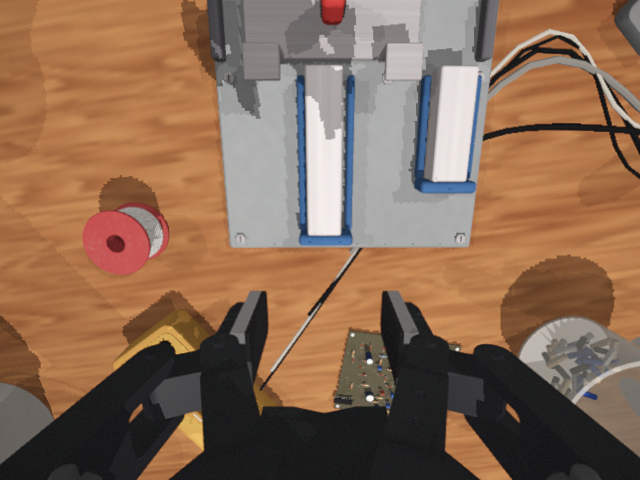

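Both bars lie home (long centre ~(324,150), short ~(455,122)), ends level and against the blue stops; the slide is still open. Now I locate the grip, using w4.

```bash
python3 - <<'E'
from h import *
import pickle
c=pickle.load(open("w4.pkl","rb")); hsv=cv2.cvtColor(c["frame"],cv2.COLOR_BGR2HSV)
H,S,V=[hsv[...,i].astype(int) for i in range(3)]
r=((H<8)|(H>172))&(S>150)&(V>60)
for row in (54,58,64,70,74,78,84,90,96,100):
    q=np.where(r[row,300:380])[0]+300; print(row,q.min(),q.max(),V[row,338])
th=-.142; u=np.array([np.cos(th),np.sin(th)]); v=np.array([-u[1],u[0]])
for p in [(339,52),(322.5,60),(356,60),(339,78)]:
    P=onz(c,[p],.057)[0,:2]*1000; print(p,P,"uv",P@u,P@v)
o=get_obs()
np.set_printoptions(suppress=True)
P=onz(c,[(339,52)],.057)[0,:2]; uu=P@u+.010; vv=P@v
for dv,z in ((-.045,.14),(-.045,.054)): t=u*uu+v*(vv+dv); go([*t,z],th-np.pi)
E
```

```text
54 325 353 149
58 322 355 152
64 322 355 153
70 322 355 151
74 322 355 150
78 322 355 148
84 322 355 146
90 323 354 131
96 323 351 94
100 325 347 92
(339, 52) [503.98637039 -40.89427263] uv 504.7012031889951 30.84312836911143
(322.5, 60) [506.17355403 -48.74389757] uv 507.97727724190906 23.382047829326876
(356, 60) [508.33446927 -33.67517716] uv 507.98386818677784 38.60492029556612
(339, 78) [514.70012899 -42.30568346] uv 515.5068745358176 30.962169598118862
pos [ 0.6759 -0.0707  0.1925] rot [-3.1413 -0.0017  2.9992] turn -0.000 offset mm [164.4 -39.8  52.5] t 16.8
pos [ 0.6759 -0.0707  0.1925] rot [-3.1413 -0.0017  2.9992] turn -0.000 offset mm [164.4 -39.8 138.5] t 16.8
```

{"api": "servo_tool", "payload": {
  "commands": [
    {"offset": [20,-5,0],"yaw": 0},
    {"offset": [35,-9,0],"yaw": 0},
    {"offset": [35,-9,0],"yaw": 0},
    {"offset": [35,-9,0],"yaw": 0},
    {"offset": [25,-5,0],"yaw": 0},
    {"offset": [14,-3,15],"yaw": 0},
    {"offset": [0,0,30],"yaw": 0},
    {"offset": [0,0,30],"yaw": 0},
    {"offset": [0,0,25],"yaw": 0},
    {"offset": [0,0,18],"yaw": 0},
    {"offset": [0,0,12],"yaw": 0},
    {"offset": [0,0,8],"yaw": 0},
    {"offset": [0,0,0],"yaw": 0},
    {"offset": [0,0,0],"yaw": 0},
    {"offset": [0,0,0],"yaw": 0}
  ],
  "grip": 0
}}

```text
time_s: 18.07
position: [0.5093, -0.0869, 0.0559]
eef_rot: [3.141, 0.002, 3.0]
contact_force: [0.3, 0.1, -0.2]
width: 0.0005
grasp_force: 0.0
```

```bash
python3 - <<'E'
from h import *
o=get_obs(); print(o["contact_force"],o["width"])
u=np.array([np.cos(-.142),np.sin(-.142)]); v=np.array([-u[1],u[0]])
p=o["position"][:2]*1000; print("uv",p@u,p@v,o["position"][2])
E
```

```text
[ 0.30026175  0.07891652 -0.23260122] 0.00046746467755579013
uv 516.4660138780805 -13.978585313755564 0.05586335853447926
```

{"api": "servo_tool", "payload": {
  "commands": [
    {"offset": [0,5,0],"yaw": 0},
    {"offset": [0,5,0],"yaw": 0},
    {"offset": [0,5,0],"yaw": 0},
    {"offset": [0,4,0],"yaw": 0},
    {"offset": [0,4,0],"yaw": 0},
    {"offset": [0,4,0],"yaw": 0},
    {"offset": [0,4,0],"yaw": 0},
    {"offset": [0,4,0],"yaw": 0},
    {"offset": [0,4,0],"yaw": 0},
    {"offset": [0,4,0],"yaw": 0},
    {"offset": [0,4,0],"yaw": 0},
    {"offset": [0,4,0],"yaw": 0},
    {"offset": [0,4,0],"yaw": 0},
    {"offset": [0,0,0],"yaw": 0}
  ]
}}

```text
time_s: 19.23
position: [0.5167, -0.0317, 0.0549]
eef_rot: [3.141, 0.0, 3.0]
contact_force: [0.5, -0.1, -0.0]
width: -0.0002
grasp_force: 0.0
```

{"api": "servo_tool", "payload": {
  "commands": [
    {"offset": [0,3,0],"yaw": 0},
    {"offset": [0,3,0],"yaw": 0},
    {"offset": [0,3,0],"yaw": 0},
    {"offset": [0,0,0],"yaw": 0}
  ]
}}

```text
time_s: 19.57
position: [0.5178, -0.0231, 0.0548]
eef_rot: [3.141, -0.0, 3.0]
contact_force: [-0.3, -1.3, 0.2]
width: 0.0001
grasp_force: 0.4
```

```bash
python3 - <<'E'
from h import *
u=np.array([np.cos(-.142),np.sin(-.142)]); v=np.array([-u[1],u[0]])
o=get_obs(); print(o["contact_force"],o["position"][:2]@v)
c=cam("side"); hsv=cv2.cvtColor(c["frame"],cv2.COLOR_BGR2HSV)
H,S,V=[hsv[...,i].astype(int) for i in range(3)]
r=((H<8)|(H>172))&(S>150)&(V>60); roi=np.zeros(r.shape,bool); roi[225:290,240:350]=1
for k in blobs(r&roi,15):
    x,y,w,h=cv2.boundingRect(k); P=onz(c,[(x+w/2,y+2)],.057)[0,:2]*1000; print((x,y,w,h),P,P@u,P@v)
cv2.imwrite("pics/s6.png",cv2.resize(c["frame"][200:300,220:370],None,fx=5,fy=5,interpolation=cv2.INTER_CUBIC))
E
```

```text
[-0.34649866 -1.28220636  0.18273708] 0.050396510044778714
(312, 246, 8, 17) [515.19865232   1.79146553] 509.759607629315 74.68603034049809
```

View pics/s6.png

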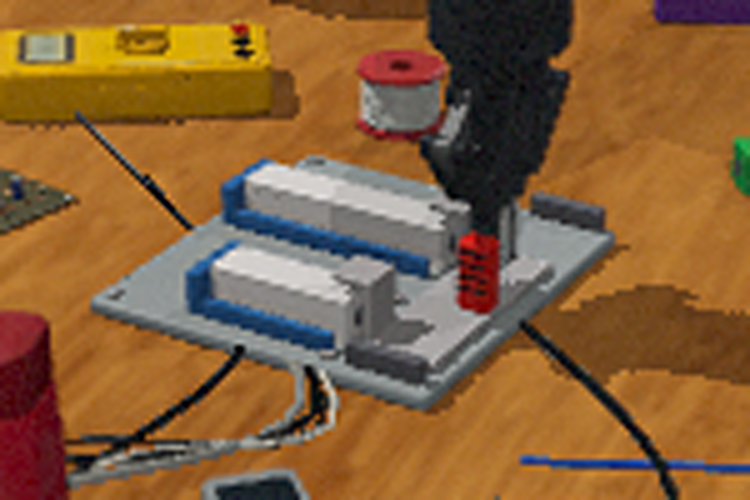

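{"api": "servo_tool", "payload": {
  "commands": [
    {"offset": [0,2,0],"yaw": 0},
    {"offset": [0,2,0],"yaw": 0},
    {"offset": [0,2,0],"yaw": 0},
    {"offset": [0,0,0],"yaw": 0}
  ]
}}

```text
time_s: 19.95
position: [0.5185, -0.0183, 0.0548]
eef_rot: [-3.14, -0.001, 3.0]
contact_force: [0.5, -6.3, -0.6]
width: -0.0002
grasp_force: 3.2
```

{"api": "servo_tool", "payload": {
  "commands": [
    {"offset": [0,2,0],"yaw": 0},
    {"offset": [0,2,0],"yaw": 0},
    {"offset": [0,0,0],"yaw": 0}
  ]
}}

```text
time_s: 20.2
position: [0.5184, -0.0178, 0.0549]
eef_rot: [-3.136, -0.003, 2.999]
contact_force: [4.0, -23.5, -0.3]
width: -0.0001
grasp_force: 11.5
```

The force rose to 23 N with no further motion, so the slide is at its end. I back off, lift and check numerically that the gates are centred on the lanes.

{"api": "servo_tool", "payload": {
  "commands": [
    {"offset": [0,-5,0],"yaw": 0},
    {"offset": [0,-10,0],"yaw": 0},
    {"offset": [0,-5,0],"yaw": 0},
    {"offset": [0,0,-20],"yaw": 0},
    {"offset": [0,0,-35],"yaw": 0},
    {"offset": [0,0,-40],"yaw": 0},
    {"offset": [-20,0,-40],"yaw": 0},
    {"offset": [-40,0,0],"yaw": 0},
    {"offset": [-40,0,0],"yaw": 0},
    {"offset": [-30,0,0],"yaw": 0},
    {"offset": [0,0,0],"yaw": 0},
    {"offset": [0,0,0],"yaw": 0},
    {"offset": [0,0,0],"yaw": 0}
  ]
}}

```text
time_s: 21.28
position: [0.6429, -0.0515, 0.1865]
eef_rot: [3.141, -0.002, 2.999]
contact_force: [-0.3, -0.3, -0.2]
width: -0.0002
grasp_force: 0.0
```

```bash
cat > end.py <<'E'
from chk import *
u=np.array([np.cos(-.142),np.sin(-.142)]); v=np.array([-u[1],u[0]])
def uv(px,z): 
    P=onz(c,px,z)[:,:2]*1000; return np.round(np.c_[P@u,P@v],1).tolist()
r=((H<8)|(H>172))&(S>150)&(V>60); r[:,:220]=0; r[300:]=0
for k in blobs(r,100):
    x,y,w,h=cv2.boundingRect(k); print("red",(x,y,w,h),"sides/top uv",uv([(x,y+4),(x+w,y+4),(x+w/2,y)],.057))
for row in range(90,300,30):
    q=[i+.5 for i in range(180,560) if b[row,i]!=b[row,i+1]]
    print(row,uv([(i,row) for i in q],.022) if q else "")
# expected hook edges when locked, and the bar outlines, drawn as edge profile along v
E
python3 end.py w7
```

```text
[ 0.6427 -0.0515  0.1869] [ 3.142e+00 -1.000e-03  3.000e+00] [-0.23228041 -0.43088938  0.55677567]
red (363, 32, 29, 42) sides/top uv [[506.5, 64.8], [506.4, 83.6], [504.1, 74.1]]
90 
120 
150 [[579.6, 3.6], [579.6, 8.4], [579.6, 43.0], [579.6, 48.7], [579.6, 101.1], [579.6, 108.4], [579.5, 144.8], [579.5, 148.1]]
180 [[603.6, 3.5], [603.6, 8.4], [603.6, 43.1], [603.6, 48.9], [603.6, 101.8], [603.6, 108.4], [603.6, 145.0], [603.6, 148.3]]
210 [[628.8, 3.4], [628.8, 8.5], [628.9, 43.2], [628.9, 48.3], [628.9, 101.7], [628.9, 108.5], [628.9, 145.1], [628.9, 147.7]]
240 [[655.4, 3.3], [655.4, 8.5], [655.4, 43.3], [655.4, 48.5]]
270 [[683.4, 5.0], [683.4, 8.5], [683.4, 39.8], [683.4, 47.9]]
```

```bash
python3 - <<'E'
from h import *
import pickle
c=pickle.load(open("w7.pkl","rb")); g=cv2.cvtColor(c["frame"],cv2.COLOR_BGR2GRAY)
u=np.array([np.cos(-.142),np.sin(-.142)]); v=np.array([-u[1],u[0]])
for uu in (.556,.562):
  for v0 in (.026,.126):
    vs=np.arange(-24,25,1.5)/1000
    px=proj(c,[[*(u*uu+v*(v0+d)),.050] for d in vs])
    s=cv2.remap(g,px[:,:1].astype(np.float32),px[:,1:].astype(np.float32),cv2.INTER_LINEAR).ravel()
    print(uu,v0,[f"{d*1000:.0f}:{x}" for d,x in zip(vs,s)])
# bars: top-face back ends / front boundary along u
for v0,us in ((.026,np.arange(.555,.70,.003)),(.126,np.arange(.555,.655,.003))):
    px=proj(c,[[*(u*a+v*v0),.038] for a in us])
    print(v0,[f"{a*1000:.0f}:{x}" for a,x in zip(us,cv2.remap(g,px[:,:1].astype(np.float32),px[:,1:].astype(np.float32),cv2.INTER_LINEAR).ravel())])
E
```

```text
0.556 0.026 ['-24:174', '-22:163', '-21:156', '-20:146', '-18:91', '-16:90', '-15:92', '-14:114', '-12:118', '-10:130', '-9:130', '-8:131', '-6:131', '-4:130', '-3:131', '-2:131', '0:130', '2:130', '3:134', '4:155', '6:136', '8:131', '9:130', '10:130', '12:124', '14:153', '15:160', '16:104', '18:100', '20:109', '21:159', '22:164', '24:164']
0.556 0.126 ['-24:91', '-22:98', '-21:106', '-20:113', '-18:126', '-16:131', '-15:131', '-14:97', '-12:172', '-10:192', '-9:191', '-8:192', '-6:191', '-4:191', '-3:191', '-2:191', '0:190', '2:191', '3:191', '4:190', '6:191', '8:190', '9:190', '10:191', '12:180', '14:163', '15:164', '16:159', '18:173', '20:205', '21:181', '22:95', '24:33']
0.562 0.026 ['-24:155', '-22:156', '-21:155', '-20:107', '-18:91', '-16:80', '-15:51', '-14:113', '-12:119', '-10:127', '-9:129', '-8:128', '-6:128', '-4:128', '-3:128', '-2:127', '0:128', '2:126', '3:128', '4:175', '6:192', '8:191', '9:192', '10:193', '12:185', '14:160', '15:126', '16:74', '18:86', '20:104', '21:102', '22:148', '24:164']
0.562 0.126 ['-24:92', '-22:110', '-21:114', '-20:109', '-18:169', '-16:157
[... 493 characters left out ...]
 '615:236', '618:237', '621:237', '624:237', '627:238', '630:238', '633:238', '636:238', '639:238', '642:238', '645:238', '648:239', '651:239', '654:239', '657:239', '660:238', '663:240', '666:240', '669:240', '672:240', '675:240', '678:241', '681:242', '684:137', '687:109', '690:114', '693:125', '696:120', '699:113']
0.126 ['555:192', '558:192', '561:191', '564:192', '567:203', '570:217', '573:232', '576:232', '579:233', '582:233', '585:233', '588:234', '591:234', '594:234', '597:234', '600:234', '603:235', '606:236', '609:236', '612:236', '615:236', '618:236', '621:237', '624:237', '627:238', '630:238', '633:238', '636:239', '639:143', '642:108', '645:116', '648:134', '651:173', '654:172']
```

The hooks span -13 to +13 mm about both lane centres, so the slide is locked, and both bars still sit against their stops. The arm is clear, so I hand in.

```bash
python3 -c "
from rig import sign_off
print(sign_off())"
```

```text
the job is handed in; nothing more can be done
None
```

I handed the job in at about 21 s (the limit was 67 s): both bars measured home against their stops and the gates centred over both lanes, but the sign-off gave no verdict, and I viewed 11 pictures where the limit was 10.

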